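# Put the office stamp back in its sliding-cover box

## Task

Put the wooden stamp that lies in the groove of the black desk tidy away in its wooden box: slide the cover of the box back, set the stamp down flat in the front compartment with its rubber face down, lying across the box, and slide the cover fully shut again. Set the stamp down rather than dropping it, and leave the other things on the desk as they are.

Things in the scene. Friction and masses are not known exactly. Their poses are not given: they have to be found in the camera images.
- stampbox: Wooden box, fixed, 200 (x) x 92 (y) x 48 mm. Origin: centre of underside, on the desk; z up; front = -x end. Floor 6 mm. Cover (top z 44, underside 39 mm) slides between the long walls (lips to z 48 mm, 76 mm apart); front wall 44 mm high. Front compartment: x -92 to -14 mm, 76 mm wide, 33 mm deep under the cover: finger room beside the stamp's long sides, not at its ends.
- bay (a point): Centre of the floor of the box's front compartment (box frame: x = -53, y = 0, z = 6 mm); axes as the box.
- lid (a joint): How far the cover is slid back, m: 0 = fully shut against the front wall, grows as it slides along the box's +x (it then sticks out over the back end), stop at 0.115. The front compartment is wholly uncovered from 0.08 on. Friction about 1.5 N (plus 6 N per m/s); stays where it is left. May be up to 0.02 ajar at the start.
- lid_grip (a point): Centre of the pull strip on the cover: a wooden bar 12 (box x) x 48 (box y) x 16 mm tall near the cover's front edge, z = 44 to 60 mm above the desk (this point 52 mm). At x = -68 mm in the box frame when shut; moves with the cover; axes as the box.
- tray: Black desk tidy, fixed, 240 (x) x 104 (y) x 34 mm. Origin: centre of underside, on the desk; z up. Floor 5 mm thick. Along its +y side a groove, x = -116 to 116 mm, y = 6 to 48 mm (42 mm wide), walls to z = 34 mm; on the -y side three small wells of desk oddments, none above the walls.
- stamp: Pale wooden block on a grey cushion and dark rubber face, paper label on top; 64 (x) x 28 (y) x 26 mm, 30 to 65 g. Origin: centre of underside (rubber); z up. Lies rubber down along the tidy's groove (its x within 5 degrees of the tidy's), on the floor 5 mm above the desk, top below the groove walls: only its ends are free there (28 mm or more of empty groove beyond each).
- eraser: White eraser in a card sleeve, 36 x 20 x 12 mm, lying near the -x end of the same groove. Origin: centre of its underside. To be left alone.
- mug: Stoneware mug, 82 mm across, 95 mm high, with a handle. Origin: centre of its foot. To be left alone.
- stapler: Black desk stapler, about 130 x 36 x 55 mm, between and behind the box and the tidy. Origin: centre of its underside. To be left alone.
- gluestick: White and grey glue stick standing upright, 28 mm across, 95 mm high. Origin: centre of its foot. To be left alone.
- inkpad: Flat closed ink pad with a plain steel lid, 72 x 114 x 19 mm. Origin: centre of its underside. To be left alone.
- pen: Ballpoint pen lying on the desk in front of the robot, 137 mm long, 10 mm thick. Origin: its middle, on the desk. To be left alone.

How it is judged:
On the way, in this order (a step that is already met when the one before it is completed fails the run):
1. the cover is slid back, more than 60 mm (value of joint lid above 0.06 m), for 0.2 s.
2. the stamp stands flat on the floor of the front compartment, rubber face down, and is let go (x of stamp in the frame of bay between -0.03 and 0.03 m and y of stamp in the frame of bay between -0.012 and 0.012 m and z of stamp in the frame of bay between -0.004 and 0.005 m and angle between stamp's own z axis and vertical below 0.12 rad and contact force between the fingers and stamp below 0.05 N and angle between the x axis of stamp and the y axis of stampbox, either way round below 0.5 rad), for 0.2 s.
At the end, for the whole second after the job is handed in: The stamp lies at rest on the floor of the box's front compartment (within 30 mm along and 12 mm across of its centre, underside within 5 mm of the floor), rubber face down (tilted less than 0.12 rad), its length across the box (within 0.5 rad), and the cover is shut to within 4 mm and still (value of joint lid below 0.004 m and x of stamp in the frame of bay between -0.03 and 0.03 m and y of stamp in the frame of bay between -0.012 and 0.012 m and z of stamp in the frame of bay between -0.004 and 0.005 m and angle between stamp's own z axis and vertical below 0.12 rad and angle between the x axis of stamp and the y axis of stampbox, either way round below 0.5 rad and linear speed of stamp below 0.02 m/s and velocity of joint lid between -0.01 and 0.01 m/s); the robot touches nothing.
It fails at once if the stamp is dropped: it falls faster than 0.5 m/s (a fall of about 13 mm) with no finger on it (linear speed of stamp above 0.5 m/s and contact force between the fingers and stamp below 0.02 N).
It fails at once if another thing on the desk is shifted by more than 30 mm (distance of any of eraser, mug, stapler, gluestick, inkpad, pen from where it was at the start of the episode above 0.03 m).
It also fails if it takes over 69 s, if anything falls off the work surface, if the arm or the gripper's body presses on something with over 40 N, if the wrist force passes 120 N, or if a joint passes its speed limit or range.

## Robot

A 7-joint arm with a two-finger parallel gripper is mounted at the origin on the work surface. World frame = base frame: x ahead of the robot, y to its left, z up, the work surface at z = 0. Lengths are in m, angles in rad, forces in N, time in s.
With the tool pointing down it reaches from about 0.425 to 0.875 m from the base axis. Payload 9.9 kg.
Tool frame: the origin (TCP) lies at the very end of the fingers, on their centre line; the grasp point (between the pads) lies arm.grip_point_offset behind it (arm.grip_point_offset is the distance from the TCP to the grasp point, in m); z points along the fingers, x is the direction in which the jaws open and shut, and the axes are right-handed (so a half turn about z gives the same grasp; the last joint's range is limited). The gripper opens to 85 mm and grips with 20 to 120 N. Pads are 22 mm wide; open, the fingers measure 114 mm over their backs; the gripper's body (76 mm by 85 mm) begins 54 mm behind the grasp point. The pads swing forward as they close: fully open they stand 13 mm farther back than shut.
Start: joints at [1.204, 0.576, 0.025, 1.437, -0.015, 1.129, -0.057], TCP at [0.188, -0.648, 0.231] pointing down, gripper open.
Joint ranges: [-2.76, 2.76], [-0.34, 2.15], [-1.52, 1.57], [0.19, 2.46], [-1.09, 4.23], [0.17, 1.99], [-2.82, 2.82]. Speed limits (rad/s): [2.22, 2.22, 3.01, 3.01, 3.14, 3.14, 3.14].

## Interface

Orientations are given as a rotation vector (axis times angle).
In Python, from workcell import arm, fingers, vision, status gives the robot as it stands. The module is installed in compiled form; this text tells all that it offers. Calls block until the motion is done:
- arm.move_to(position, orientation): joint-space move of the TCP to a pose.
- arm.servo_line(position, speed=0.15, ori=None, stop_force=None): straight line of the TCP; ori=None keeps the orientation; speed is the mean speed in m/s. With stop_force (N) it stops when the force on the tool has changed by that much, and returns True; else False.
- arm.move_joints(angles): joint-space move.
- fingers.grip(opening): finger opening in m; the grip force is fixed at half the most; returns when the fingers have stopped.
- arm.sleep(seconds).
- arm.inverse_kinematics(position, orientation): joint angles nearest the present ones, or None.
- vision.get_image(name): name is "scene" or "top"; returns (picture, depth): 400x640x3 uint8, red, green, blue; 400x640 float32, m along the optical axis (not along the pixel's ray), 0 where there is no reading.
- vision.get_calibration(name): a dict with "intrinsics" (3x3 intrinsics, pixels), "view" (4x4, takes a point from world to camera coordinates). Camera axes: x right, y down, z forward; pixel columns grow to the right and rows downward; lengths in m; the calibration is good to about 2 mm. A picture is of the moment at which its call begins. get_calibration takes no time and is no camera call.
A pose or a line that the arm cannot do raises arm.IKError and nothing moves.
- arm.job_done(): hands the job in, once; it reports no verdict.
Readings, each from a call of its own:
- status.get_time(): time.
- status.get_q(): joint angles.
- status.get_qd(): joint speeds.
- status.get_tau(): joint torques, N m.
- status.get_eef_pos(): TCP position.
- status.get_eef_rot(): TCP orientation.
- status.get_force(): force on the tool from outside, world axes, zero at the start.
- status.get_wrist_torque(): the same for the moment, N m.
- status.get_gripper_width(): finger opening in m.
Only numpy, scipy, OpenCV 4.12 (cv2) and the standard library are available. Lean on these libraries where they do the work, as an engineer would, in place of code of your own. Each camera call takes 0.05 s, during which the arm holds its last target.

## Working session

There is one attempt and no reset: what is moved stays moved. The work goes in short steps, each a Python script; the robot and the scene stay as the last script left them, time stands still between calls to the robot, and variables do not carry over. Pictures are saved under pics/ and viewed, and the job is handed in when it is done.

```bash
mkdir -p pics; cat > h.py <<'E'
import numpy as np, cv2
from workcell import arm,fingers,vision,status
def snap(n,f):
    im,d=vision.get_image(n); np.savez(f'pics/{f}.npz',im=im,d=d); cv2.imwrite(f'pics/{f}.png',im[:,:,::-1]); return im,d
def world(n,d,u,v,r=1):
    c=vision.get_calibration(n);K=c['intrinsics'];V=np.linalg.inv(c['view'])
    p=d[v-r:v+r+1,u-r:u+r+1];z=np.median(p[p>0])
    return (V@np.r_[np.linalg.inv(K)@[u,v,1]*z,1])[:3]
def cloud(n,d):
    c=vision.get_calibration(n);K=c['intrinsics'];V=np.linalg.inv(c['view'])
    v,u=np.mgrid[:d.shape[0],:d.shape[1]]
    P=np.stack([(u-K[0,2])/K[0,0]*d,(v-K[1,2])/K[1,1]*d,d],-1)
    return P@V[:3,:3].T+V[:3,3]
E
python3 - <<'E'
from h import *
for n in('scene','top'):
    snap(n,n+'0'); print(vision.get_calibration(n))
print(status.get_time(),status.get_eef_pos(),status.get_eef_rot(),arm.grip_point_offset)
E
```

```text
{'intrinsics': array([[502.95591104,   0.        , 319.21432063],
       [  0.        , 502.95591104, 203.35980725],
       [  0.        ,   0.        ,   1.        ]]), 'view': array([[-0.5412695 ,  0.84078277,  0.01056706,  0.32683588],
       [ 0.53414607,  0.35351784, -0.7679278 , -0.25225505],
       [-0.64939611, -0.41001155, -0.64044924,  1.73241003],
       [ 0.        ,  0.        ,  0.        ,  1.        ]])}
{'intrinsics': array([[403.90261668,   0.        , 314.58879424],
       [  0.        , 403.90261668, 199.11761639],
       [  0.        ,   0.        ,   1.        ]]), 'view': array([[ 1.63550534e-02, -9.99866114e-01, -5.15692619e-04,
        -2.32970430e-02],
       [-9.94534994e-01, -1.62146568e-02, -1.03136953e-01,
         6.06897672e-01],
       [ 1.03114782e-01,  2.19968472e-03, -9.94667031e-01,
         1.07195593e+00],
       [ 0.00000000e+00,  0.00000000e+00,  0.00000000e+00,
         1.00000000e+00]])}
0.1 [ 0.18823224 -0.64781205  0.23053503] [-2.51160936e+00  1.88573898e+00  1.90029078e-03] 0.0187
```

View pics/top0.png

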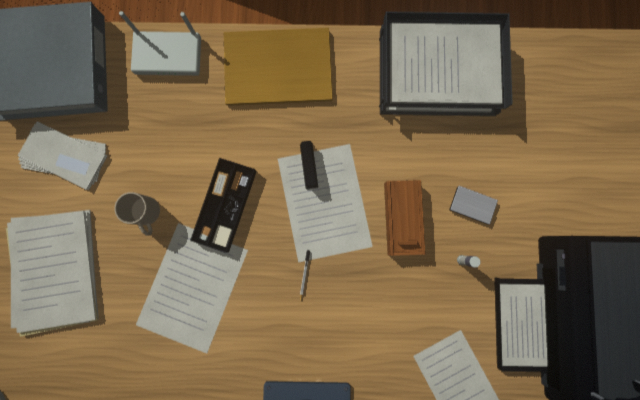

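View pics/scene0.png

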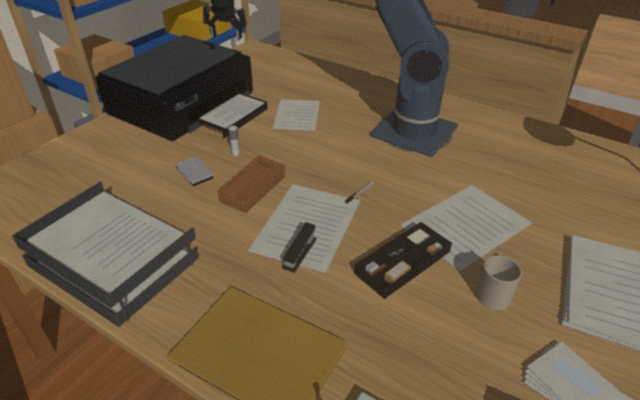

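```bash
python3 - <<'E'
from h import *
a=cv2.imread('pics/top0.png');s=cv2.imread('pics/scene0.png')
R=lambda i:cv2.resize(i,None,fx=5,fy=5,interpolation=cv2.INTER_CUBIC)
cv2.imwrite('pics/c1.png',cv2.convertScaleAbs(R(a[150:260,180:270]),alpha=1.6))
cv2.imwrite('pics/c2.png',cv2.convertScaleAbs(R(a[170:265,375:440]),alpha=1.6))
cv2.imwrite('pics/c3.png',cv2.convertScaleAbs(R(s[215:300,345:460]),alpha=1.6))
cv2.imwrite('pics/c4.png',cv2.convertScaleAbs(R(s[145:220,205:300]),alpha=1.6))
E
```

```text
(no output)
```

View pics/c1.png

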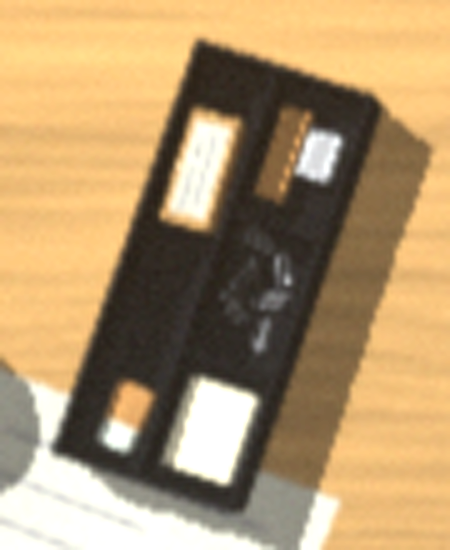

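View pics/c2.png

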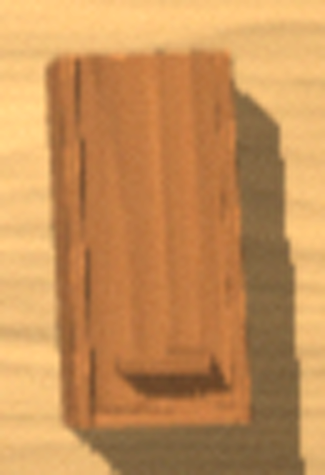

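View pics/c3.png

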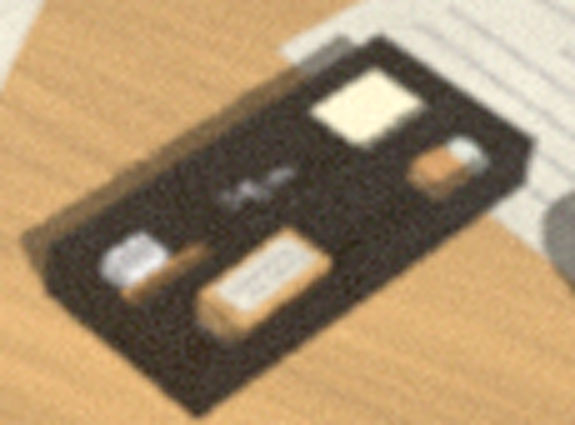

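View pics/c4.png

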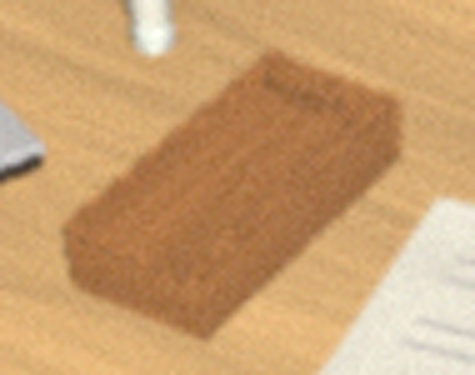

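```bash
cat >> h.py <<'E'
def plane(n,u,v,z):
    c=vision.get_calibration(n);K=c['intrinsics'];V=np.linalg.inv(c['view'])
    r=V[:3,:3]@np.linalg.inv(K)@[u,v,1];o=V[:3,3];return o+r*(z-o[2])/r[2]
E
python3 - <<'E'
from h import *
np.set_printoptions(precision=4,suppress=True)
d=np.load('pics/top0.npz')['d'];s=np.load('pics/scene0.npz')['d']
def show(lbl,cam,off,pts,z):
    P=[]
    for x,y in pts:
        u=off[0]+(x+.5)/5-.5;v=off[1]+(y+.5)/5-.5;P.append(plane(cam,u,v,z))
    P=np.array(P);print(lbl,'ctr',P.mean(0));print(P[:,:2]);
    for i in range(len(P)):
        e=P[(i+1)%len(P)]-P[i];print('  len',np.linalg.norm(e),'ang',np.degrees(np.arctan2(e[1],e[0])))
show('tray','top',(180,150),[(200,40),(378,100),(243,510),(55,450)],.034)
show('stamp','top',(180,150),[(187,108),(242,117),(213,230),(160,220)],.031)
show('tray s','scene',(345,215),[(380,35),(535,140),(200,385),(45,280)],.034)
show('stamp s','scene',(345,215),[(288,228),(332,263),(243,320),(197,293)],.031)
show('box','top',(375,170),[(50,57),(230,52),(250,425),(66,428)],.047)
show('box s','scene',(205,145),[(272,50),(402,100),(205,308),(65,230)],.047)
show('pull','top',(375,170),[(117,357),(214,352),(222,374),(120,375)],.06)
C=cloud('top',d)
for nm,m in (('pull',C[225:250,390:425].reshape(-1,3)),):
    q=m[m[:,2]>.054];print(nm,len(q),q.mean(0),q.min(0),q.max(0))
for u,v in((219,183),(220,183),(400,205),(405,215),(407,241),(220,220),(206,233)):print(u,v,world('top',d,u,v))
E
```

```text
tray ctr [0.5891 0.2342 0.034 ]
[[0.7176 0.2501]
 [0.6858 0.151 ]
 [0.4613 0.2166]
 [0.4917 0.3192]]
  len 0.10412322937049681 ang -107.82961637246986
  len 0.233864161761833 ang 163.719001634842
  len 0.10707483792678392 ang 73.48652820527195
  len 0.23626256981817262 ang -17.005818135301812
stamp ctr [0.6466 0.2477 0.031 ]
[[0.6801 0.2565]
 [0.6756 0.226 ]
 [0.6128 0.2395]
 [0.6178 0.2687]]
  len 0.030805161335153913 ang -98.43722019199991
  len 0.06422419360491458 ang 167.90400030683836
  len 0.029660196138057083 ang 80.23162681615545
  len 0.06347263654392915 ang -11.096993482994879
tray s ctr [0.5973 0.2409 0.034 ]
[[0.4621 0.2245]
 [0.4921 0.3218]
 [0.726  0.2538]
 [0.709  0.1635]]
  len 0.10186197506899385 ang 72.89540561659399
  len 0.2436595152606762 ang -16.21913948728766
  len 0.09182481249692617 ang -100.65882308037826
  len 0.25434592640060283 ang 166.1371561719071
stamp s ctr [0.6467 0.2482 0.031 ]
[[0.6126 0.2437]
 [0.6219 0.2712]
 [0.6777 0.2517]
 [0.6744 0.2261]]
  len 0.029054415773123794 ang 71.28717818432263
  len 0.05906442025677137 ang -19.219603272598743
  len 
[... 621 characters left out ...]
10844756 ang -95.0700481529953
  len 0.20241500806533064 ang -176.1704519298111
pull ctr [ 0.4935 -0.2617  0.06  ]
[[ 0.497  -0.2348]
 [ 0.5005 -0.2858]
 [ 0.489  -0.2899]
 [ 0.4876 -0.2363]]
  len 0.05118682916164925 ang -86.13069954713018
  len 0.012155201285565449 ang -160.3261554124117
  len 0.053649882903863716 ang 91.49552005734743
  len 0.009515641720683348 ang 9.257395864869226
pull 83 [ 0.4928 -0.2525  0.0858] [ 0.4866 -0.2831  0.0561] [ 0.4978 -0.0158  1.1288]
219 183 [0.6474 0.2496 0.0313]
220 183 [0.6473 0.2466 0.0323]
400 205 [ 0.5937 -0.2439  0.0441]
405 215 [ 0.5668 -0.2569  0.0452]
407 241 [ 0.4974 -0.2583  0.0608]
220 220 [0.547  0.2478 0.0097]
206 233 [0.5104 0.2829 0.0176]
```

```bash
python3 - <<'E'
from h import *
np.set_printoptions(precision=4,suppress=True)
for n in('top','scene'):
    z=np.load(f'pics/{n}0.npz');im,d=z['im'],z['d'];C=cloud(n,d);C[d<=0]=9
    def rect(m,l):
        P=C[m][:,:2].astype(np.float32)*1000
        (c,s,a)=cv2.minAreaRect(P);e,v=np.linalg.eigh(np.cov(P.T));v=v[:,1]*np.sign(v[0,1])
        print(n,l,len(P),'rect',np.array(c),np.array(s),a,'mean',P.mean(0),'pca',np.degrees(np.arctan2(v[1],v[0])))
    X,Y,Z=C[...,0],C[...,1],C[...,2]
    b=im.max(-1)
    m=(X>.58)&(X<.71)&(Y>.2)&(Y<.29)&(Z>.022)&(Z<.045)&(b>70)
    # restrict to groove: use connected component nearest stamp centre
    nc,lab,st,ce=cv2.connectedComponentsWithStats(m.astype(np.uint8))
    for i in range(1,nc):
        if st[i,4]>30: rect(lab==i,f'stamp{i} b'); 
    m=(X>.42)&(X<.72)&(Y>-.36)&(Y<-.15)
    rect(m&(Z>.038)&(Z<.065),'boxtop'); rect(m&(Z>.054)&(Z<.07),'pull')
    m=(X>.42)&(X<.76)&(Y>.1)&(Y<.36)&(Z>.027)&(Z<.05);rect(m,'tray')
E
```

```text
top stamp6 b 239 rect [645.2832 247.3882] [28.8685 63.6432] 75.41082000732422 mean [645.2995 247.2254] pca -14.58871034716062
top boxtop 2585 rect [ 560.5421 -257.4434] [199.9737  93.6474] 2.641045570373535 mean [ 559.6464 -257.3457] pca 2.6794000013716373
top pull 83 rect [ 560.0311 -247.8843] [178.3159  68.7328] 0.7751369476318359 mean [ 494.3489 -257.3076] pca 28.533505029859604
top tray 940 rect [588.2267 237.747 ] [105.6036 239.6676] 72.9396743774414 mean [601.3208 240.0392] pca -13.080457865393056
scene stamp1 b 281 rect [645.4678 245.5958] [34.8378 67.2241] 75.4962158203125 mean [647.7161 248.6974] pca -14.419017409965967
scene boxtop 1449 rect [ 561.0048 -257.1017] [204.0743  98.3805] 2.4967708587646484 mean [ 567.8342 -255.2031] pca 1.3551036687109206
scene pull 49 rect [ 492.2288 -259.8417] [18.4651 46.3483] 4.560975074768066 mean [ 494.6639 -258.6547] pca -86.3122380287483
scene tray 1033 rect [588.3672 237.7773] [107.6621 243.3958] 72.78306579589844 mean [605.2404 238.842 ] pca -13.156867818012595
```

```bash
cat >> h.py <<'E'
from scipy.spatial.transform import Rotation as Ro
np.set_printoptions(precision=4,suppress=True)
BOX=np.array([.5605,-.2573]);BY=np.radians(2.6)
ST=np.array([.6455,.2474]);SY=np.radians(-14.6)
def bx(x,y,z):
    c,s=np.cos(BY),np.sin(BY);return np.array([BOX[0]+c*x-s*y,BOX[1]+s*x+c*y,z])
def down(psi):
    # best of the two half-turn options
    return (Ro.from_euler('z',psi)*Ro.from_euler('x',np.pi)).as_rotvec()
def go(p,psi,**k):
    best=None
    q0=np.array(status.get_q())
    for a in(psi,psi+np.pi):
        q=arm.inverse_kinematics(p,down(a))
        if q is not None:
            c=np.abs(np.array(q)-q0).max()
            if best is None or c<best[0]:best=(c,a,q)
    if best is None: raise Exception('no ik')
    print('go',p,'psi',np.degrees(best[1]),'maxdq',best[0],'q7',best[2][6])
    arm.move_to(p,down(best[1]))
    return best[1]
def st():
    print('t',status.get_time(),'eef',np.array(status.get_eef_pos()),'F',np.array(status.get_force()),'w',status.get_gripper_width())
E
python3 - <<'E'
from h import *
p=np.array(status.get_eef_pos())
arm.servo_line(p+[0,0,.08],speed=.3)
fingers.grip(0.0)
go(bx(-.092,0,.13),BY+np.pi/2)
st(); snap('scene','s1'); snap('top','t1')
a=cv2.imread('pics/s1.png');cv2.imwrite('pics/s1c.png',cv2.resize(a[80:230,180:330],None,fx=4,fy=4))
E
```

```text
go [ 0.4686 -0.2615  0.13  ] psi 272.59999999999997 maxdq 1.0784439544810338 q7 -1.1342165756320282
t 3.1333 eef [ 0.4685 -0.2627  0.1303] F [-0.6688 -0.6183  0.55  ] w 0.00031235042583268734
```

View pics/s1c.png

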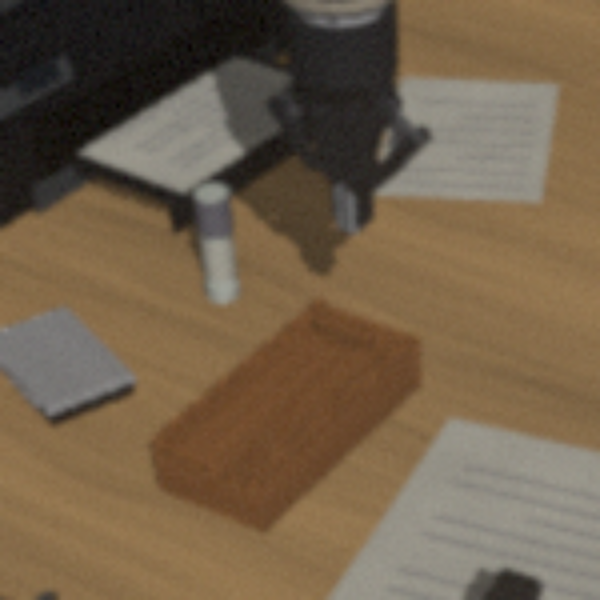

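```bash
python3 - <<'E'
from h import *
c=vision.get_calibration('scene');P=c['view']@np.r_[status.get_eef_pos(),1];print((c['intrinsics']@P[:3])[:2]/P[2])
arm.servo_line(bx(-.092,0,.051),speed=.15,stop_force=15); st()
r=arm.servo_line(bx(.018,0,.051),speed=.1,stop_force=15); print(r);st()
# strip front face at tip x+11 -> lid ~ .018+.011+.006+.068
arm.servo_line(bx(.012,0,.051),speed=.1)
arm.servo_line(bx(.012,0,.15),speed=.3); 
go([*ST,.15],SY)
snap('top','t2');st()
a=cv2.imread('pics/t2.png');cv2.imwrite('pics/t2c.png',cv2.resize(a[140:270,370:450],None,fx=4,fy=4))
E
```

```text
[268.6135 135.8815]
t 3.9083 eef [ 0.4688 -0.2618  0.0514] F [ 0.4864 -0.5294 -0.2384] w 8.575827791617258e-05
False
t 5.1583 eef [ 0.5782 -0.2564  0.051 ] F [ 0.0063 -0.3955  0.2031] w -0.00011279365115120659
go [np.float64(0.6455), np.float64(0.2474), 0.15] psi -14.600000000000001 maxdq 0.600948151011183 q7 -0.904411681589236
t 7.7917 eef [0.6462 0.2453 0.15  ] F [0.699  0.0567 0.8735] w 0.00011678365794903179
```

View pics/t2c.png

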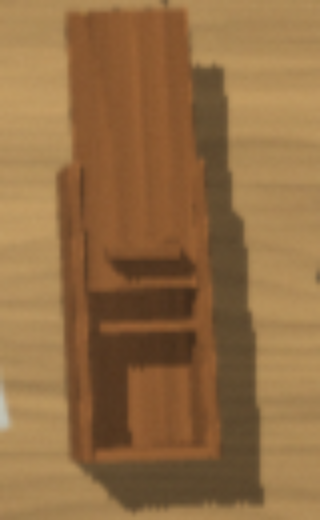

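View pics/t2.png

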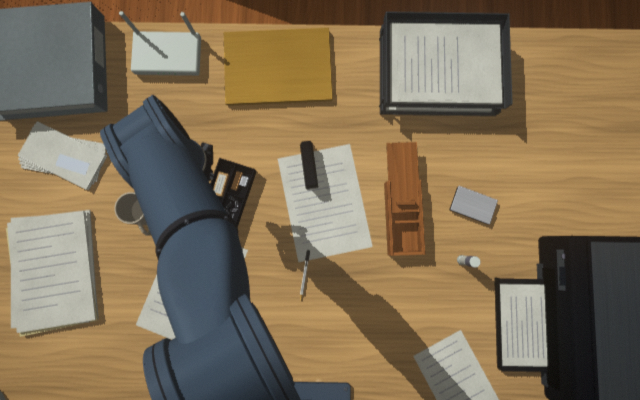

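```bash
python3 - <<'E'
from h import *
fingers.grip(.080); st()
arm.servo_line([*ST,.06],speed=.2)
r=arm.servo_line([*ST,.010],speed=.05,stop_force=6); print(r); st()
snap('scene','s3')
a=cv2.imread('pics/s3.png');cv2.imwrite('pics/s3c.png',cv2.convertScaleAbs(cv2.resize(a[170:310,320:480],None,fx=5,fy=5),alpha=1.5)[:600])
E
```

```text
t 8.5333 eef [0.6455 0.2475 0.15  ] F [ 0.284   0.546  -0.0121] w 0.08010455518713218
False
t 10.2833 eef [0.6457 0.2475 0.0104] F [-0.4988  0.6517  0.5833] w 0.08010464880379047
```

View pics/s3c.png

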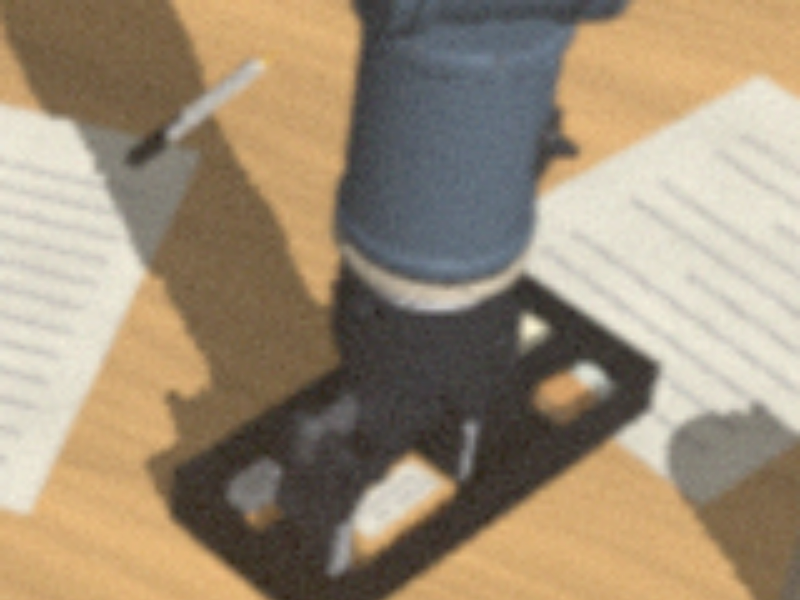

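```bash
python3 - <<'E'
from h import *
r=arm.servo_line([*ST,.007],speed=.03,stop_force=5); print(r); st()
fingers.grip(.058); st()
arm.servo_line([*ST,.03],speed=.05);st()
snap('scene','s4')
a=cv2.imread('pics/s4.png');cv2.imwrite('pics/s4c.png',cv2.convertScaleAbs(cv2.resize(a[170:290,320:480],None,fx=5,fy=5),alpha=1.5))
E
```

```text
False
t 10.5833 eef [0.6454 0.2473 0.0069] F [0.5208 0.385  0.2679] w 0.07985114909878474
t 10.875 eef [0.6458 0.2476 0.0074] F [0.5148 0.6481 3.6299] w 0.06245058534437885
t 11.4833 eef [0.6455 0.2474 0.0302] F [ 0.0141 -0.4221 -0.7417] w 0.06290850082995059
```

View pics/s4c.png

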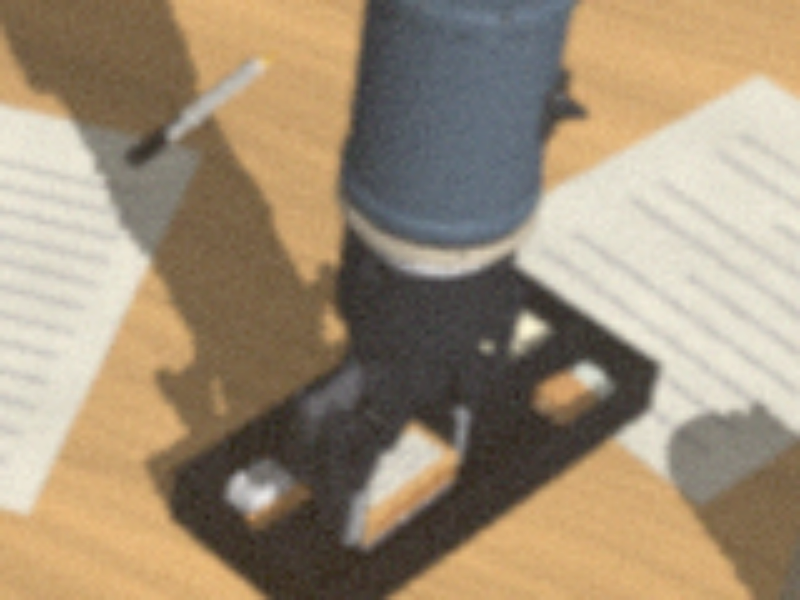

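```bash
python3 - <<'E'
from h import *
D=np.array([.52,.12])
arm.servo_line([*ST,.10],speed=.15);print(status.get_gripper_width())
arm.servo_line([*D,.10],speed=.2)
arm.servo_line([*D,.02],speed=.12); arm.sleep(.2); st()
r=arm.servo_line([*D,.0],speed=.02,stop_force=3); print(r); st()
snap('scene','s5')
a=cv2.imread('pics/s5.png');cv2.imwrite('pics/s5c.png',cv2.convertScaleAbs(cv2.resize(a[150:270,280:440],None,fx=5,fy=5),alpha=1.5))
E
```

```text
0.0627085816069179
t 14.2083 eef [0.5205 0.1201 0.0207] F [ 0.752  -0.0129 -0.41  ] w 0.06286489745399873
True
t 15.0333 eef [0.5199 0.12   0.0023] F [-0.842  -0.1691  7.3726] w 0.06255359750844648
```

View pics/s5c.png

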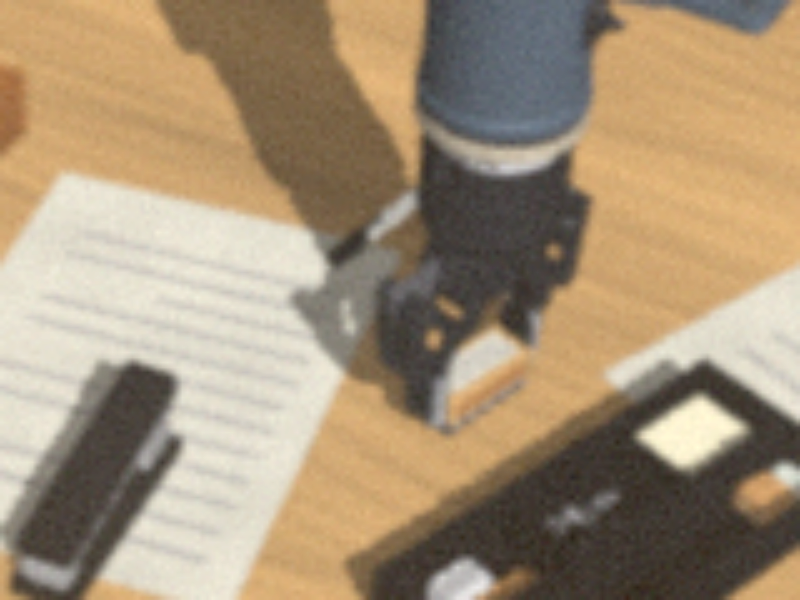

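Contact came at z = 2.3 mm as predicted, and the stamp is flat on the desk (crop 485,380). I'll release it and look.

```bash
python3 - <<'E'
from h import *
D=np.array([.52,.12])
fingers.grip(.080); 
arm.servo_line([*D,.09],speed=.2)
a=go([*D,.09],SY+np.pi/2); st()
for n,f,c in(('scene','s6',(150,270,280,440)),('top','t6',(150,270,200,360))):
    im,d=snap(n,f);b=cv2.imread(f'pics/{f}.png');cv2.imwrite(f'pics/{f}c.png',cv2.convertScaleAbs(cv2.resize(b[c[0]:c[1],c[2]:c[3]],None,fx=5,fy=5),alpha=1.5))
    C=cloud(n,d);m=(C[...,0]>.45)&(C[...,0]<.60)&(C[...,1]>.06)&(C[...,1]<.17)&(C[...,2]>.016)&(C[...,2]<.034)&(d>0)
    P=C[m][:,:2].astype(np.float32)*1000;print(n,len(P),cv2.minAreaRect(P),np.median(C[m][:,2]))
E
```

```text
go [np.float64(0.52), np.float64(0.12), 0.09] psi 255.39999999999998 maxdq 1.1790194419749689 q7 -2.051005715758866
t 17.0833 eef [0.5196 0.12   0.0893] F [ 0.0002 -0.2823 -0.3997] w 0.0799711926366573
scene 218 ((521.9300537109375, 121.05708312988281), (32.27888870239258, 68.95421600341797), 78.47245788574219) 0.024198158955102023
top 15 ((543.9392700195312, 104.43997192382812), (9.3366060256958, 12.232744216918945), 74.43173217773438) 0.026157606463192762
```

View pics/s6c.png

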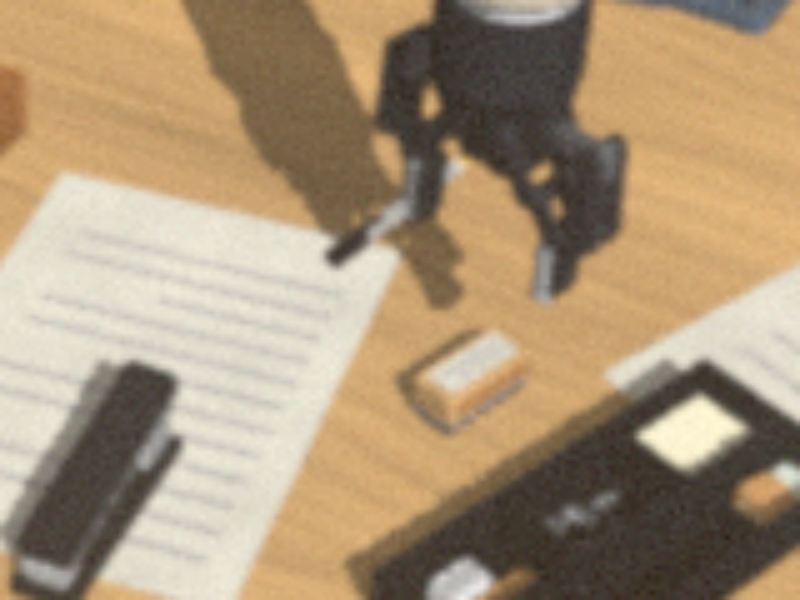

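View pics/t6c.png

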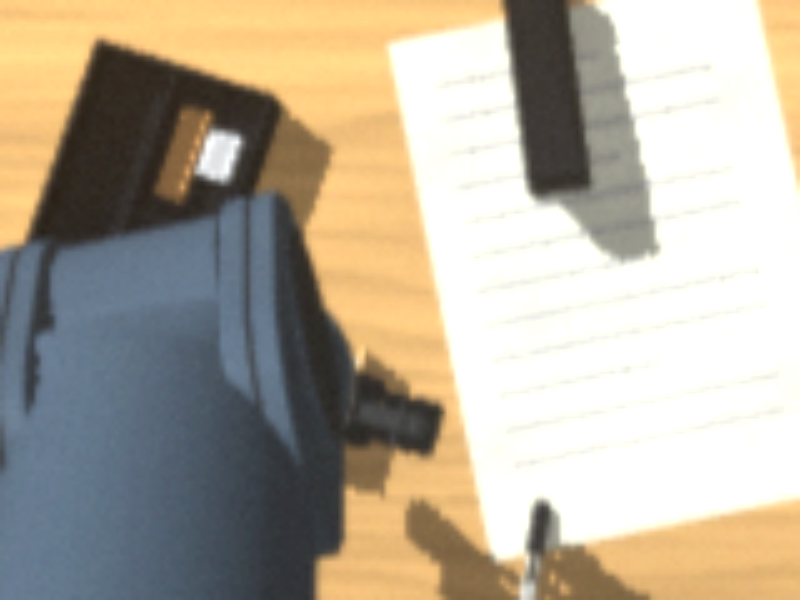

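```bash
python3 - <<'E'
from h import *
D=np.array([.52,.12])
fingers.grip(.060)
r=arm.servo_line([*D,.010],speed=.1,stop_force=8);print(r);st()
fingers.grip(.020); st()
arm.servo_line([*D,.14],speed=.15);st()
go(bx(-.053,0,.14),BY); 
arm.servo_line(bx(-.053,0,.10),speed=.1);st()
for n,f,c in(('scene','s7',(100,220,180,340)),('top','t7',(150,270,340,500))):
    im,d=snap(n,f);b=cv2.imread(f'pics/{f}.png');cv2.imwrite(f'pics/{f}c.png',cv2.convertScaleAbs(cv2.resize(b[c[0]:c[1],c[2]:c[3]],None,fx=5,fy=5),alpha=1.5))
E
```

```text
False
t 18.4667 eef [0.5203 0.12   0.0104] F [-0.4107  0.6267  0.2375] w 0.059977759520573944
t 18.8667 eef [0.5204 0.1202 0.0108] F [-1.1344 -0.4675  6.0963] w 0.026450192222049394
t 19.8833 eef [0.5195 0.1199 0.1393] F [0.0463 0.4526 0.0957] w 0.026451809104606823
go [ 0.5076 -0.2597  0.14  ] psi 182.6 maxdq 0.48947741491072794 q7 -2.3734757717039217
t 21.85 eef [ 0.5077 -0.2594  0.1001] F [ 0.2212  0.4864 -0.2458] w 0.02651573579744959
```

View pics/s7c.png

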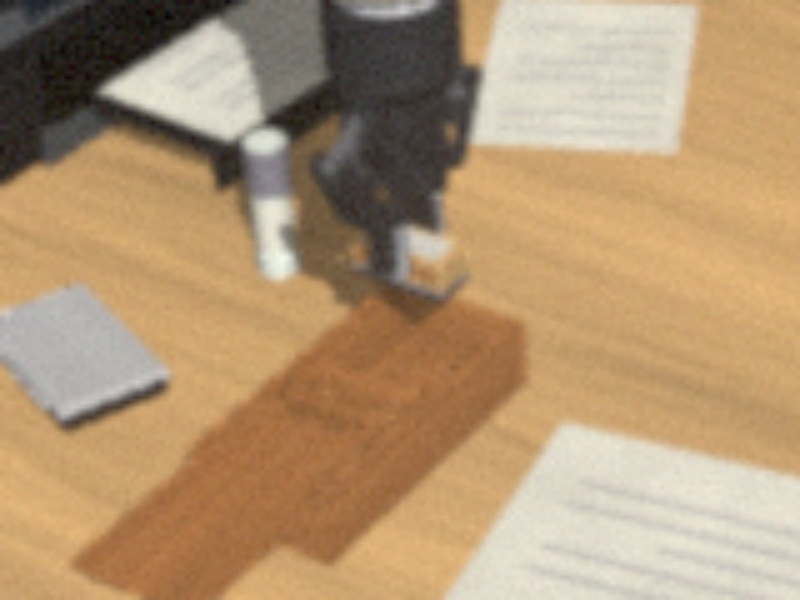

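View pics/t7c.png

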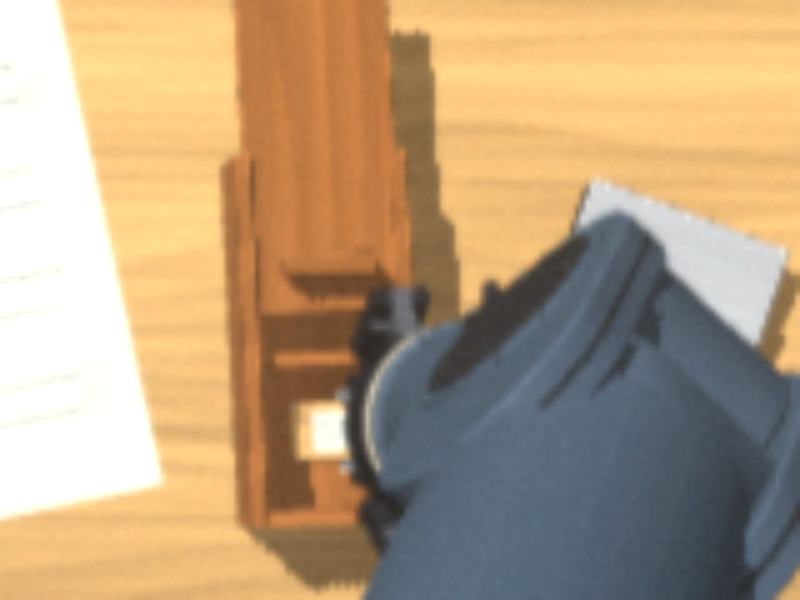

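```bash
python3 - <<'E'
from h import *
print(plane('top',399.1,235.8,.116),bx(-.053,.032,.116))
print('lefttop/bot',plane('top',340+298/5-.4,150+402/5-.4,.116),plane('top',340+295/5-.4,150+458/5-.4,.116))
z=np.load('pics/t2.npz');C=cloud('top',z['d'])
# floor extents of compartment: row profile at v~240
for v in(235,243):
    print([(u,*np.round(C[v,u],3)) for u in range(386,428,2)])
E
```

```text
[ 0.5098 -0.2261  0.116 ] [ 0.5061 -0.2277  0.116 ]
lefttop/bot [ 0.5242 -0.2264  0.116 ] [ 0.4963 -0.2248  0.116 ]
[(386, np.float64(0.513), np.float64(-0.214), np.float64(-0.001)), (388, np.float64(0.513), np.float64(-0.213), np.float64(0.033)), (390, np.float64(0.513), np.float64(-0.217), np.float64(0.045)), (392, np.float64(0.513), np.float64(-0.22), np.float64(0.054)), (394, np.float64(0.514), np.float64(-0.235), np.float64(0.004)), (396, np.float64(0.514), np.float64(-0.24), np.float64(0.008)), (398, np.float64(0.514), np.float64(-0.246), np.float64(0.004)), (400, np.float64(0.514), np.float64(-0.251), np.float64(0.009)), (402, np.float64(0.514), np.float64(-0.257), np.float64(0.005)), (404, np.float64(0.514), np.float64(-0.263), np.float64(0.005)), (406, np.float64(0.514), np.float64(-0.268), np.float64(0.007)), (408, np.float64(0.514), np.float64(-0.273), np.float64(0.006)), (410, np.float64(0.514), np.float64(-0.279), np.float64(0.005)), (412, np.float64(0.514), np.float64(-0.285), np.float64(0.004)), (414, np.float64(0.514), np.float64(-0.29), np.float64(0.007)), (416, np.f
[... 1040 characters left out ...]
oat64(0.492), np.float64(-0.268), np.float64(0.005)), (408, np.float64(0.492), np.float64(-0.273), np.float64(0.008)), (410, np.float64(0.492), np.float64(-0.279), np.float64(0.007)), (412, np.float64(0.492), np.float64(-0.284), np.float64(0.008)), (414, np.float64(0.492), np.float64(-0.29), np.float64(0.005)), (416, np.float64(0.492), np.float64(-0.296), np.float64(0.005)), (418, np.float64(0.493), np.float64(-0.299), np.float64(0.016)), (420, np.float64(0.493), np.float64(-0.299), np.float64(0.034)), (422, np.float64(0.493), np.float64(-0.3), np.float64(0.051)), (424, np.float64(0.493), np.float64(-0.306), np.float64(0.05)), (426, np.float64(0.493), np.float64(-0.325), np.float64(-0.002))]
```

```bash
python3 - <<'E'
from h import *
arm.servo_line(bx(-.053,-.001,.065),speed=.1)
r=arm.servo_line(bx(-.053,-.001,.028),speed=.04,stop_force=5);print(r);st()
if not r:
    arm.sleep(.2)
    r=arm.servo_line(bx(-.053,-.001,.011),speed=.02,stop_force=3);print(r);st()
E
```

```text
False
t 23.525 eef [ 0.5077 -0.2608  0.0282] F [ 1.1129 -0.4073  0.6785] w 0.02618155565467927
True
t 24.3167 eef [ 0.5076 -0.2606  0.0168] F [-0.1677  0.7242  7.6777] w 0.026220955111401552
```

```bash
python3 - <<'E'
from h import *
fingers.grip(.038); st(); arm.sleep(.3)
arm.servo_line(bx(-.053,-.001,.12),speed=.12)
fingers.grip(0)
go(bx(.075,0,.13),BY+np.pi/2);st()
im,d=snap('top','t8');b=cv2.imread('pics/t8.png');cv2.imwrite('pics/t8c.png',cv2.convertScaleAbs(cv2.resize(b[150:270,340:500],None,fx=5,fy=5),alpha=1.5))
snap('scene','s8');b=cv2.imread('pics/s8.png');cv2.imwrite('pics/s8c.png',cv2.convertScaleAbs(cv2.resize(b[100:220,180:340],None,fx=5,fy=5),alpha=1.5))
E
```

```text
t 24.5917 eef [ 0.5071 -0.2603  0.0162] F [-0.0536  0.372   0.0611] w 0.03734530755866405
go [ 0.6354 -0.2539  0.13  ] psi 272.59999999999997 maxdq 1.1253693521536419 q7 -1.230330311955686
t 27.4 eef [ 0.6347 -0.2541  0.1297] F [ 1.0045 -0.4505 -0.1246] w -0.0004574005087961366
```

View pics/t8c.png

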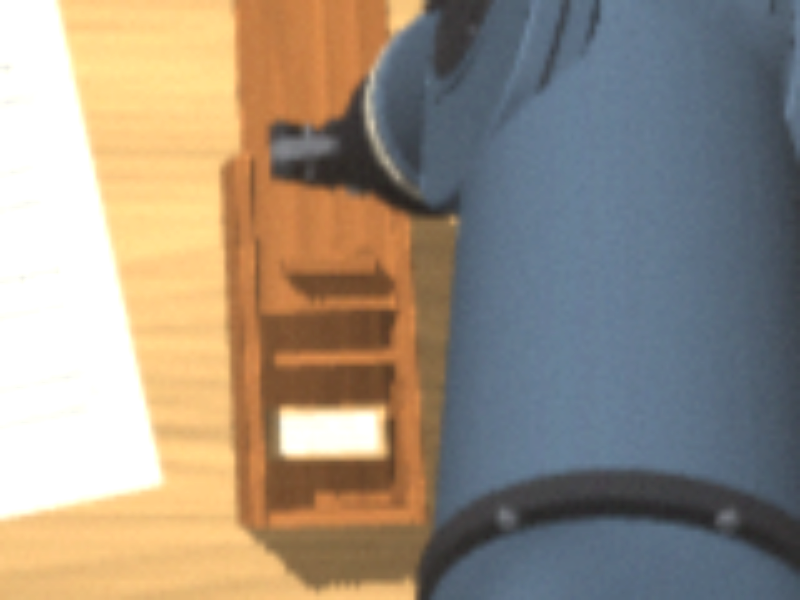

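View pics/s8c.png

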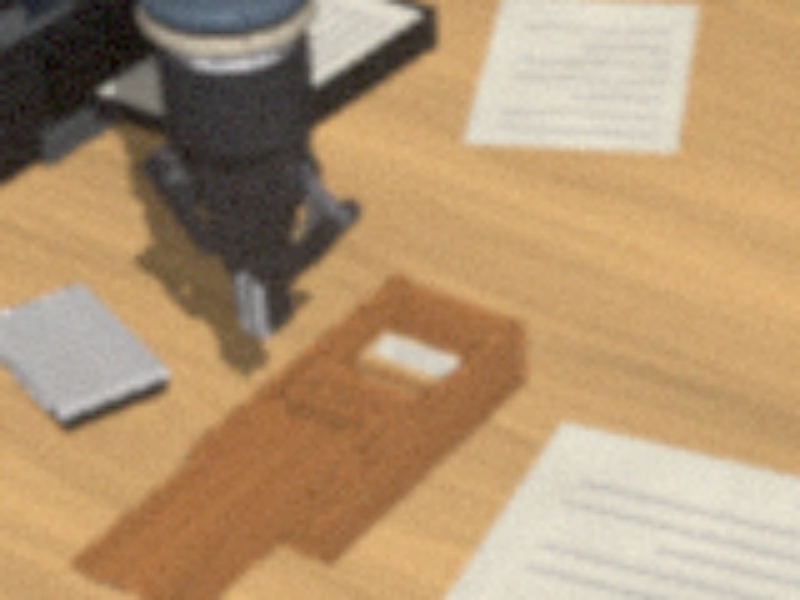

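```bash
python3 - <<'E'
from h import *
z=np.load('pics/t8.npz')['d'];C=cloud('top',z)
P=C[232:241,397:416].reshape(-1,3);print(np.median(P[:,2]),P[:,2].std())
arm.servo_line(bx(.075,0,.051),speed=.12,stop_force=15);st()
r=arm.servo_line(bx(-.035,0,.051),speed=.09,stop_force=15);print(r);st()
r=arm.servo_line(bx(-.060,0,.051),speed=.03,stop_force=8);print(r);st()
p=np.array(status.get_eef_pos())[:2]-BOX;print('box x',p@[np.cos(BY),np.sin(BY)])
E
```

```text
0.032758832417793204 0.08360663816488635
t 28.3083 eef [ 0.6359 -0.2541  0.0516] F [0.844  0.1535 0.6429] w -0.00037710974841337797
False
t 29.6833 eef [ 0.5257 -0.259   0.0509] F [-0.127  -0.6966  0.0638] w -0.00022728099566123744
True
t 30.3083 eef [ 0.5075 -0.2597  0.051 ] F [1.9605 0.3277 0.9469] w 0.000518212445542163
box x -0.05305726328408921
```

```bash
python3 - <<'E'
from h import *
r=arm.servo_line(bx(-.060,0,.051),speed=.02,stop_force=15);print(r);st()
arm.sleep(.2)
arm.servo_line(bx(-.045,0,.051),speed=.08)
arm.servo_line(bx(-.045,0,.18),speed=.25)
q=status.get_q()
go([.45,-.0,.3],0)
st()
for n in('top','scene'):
    im,d=snap(n,n+'9');C=cloud(n,d);X,Y,Z=np.moveaxis(C,-1,0)
    m=(X>.42)&(X<.75)&(Y>-.34)&(Y<-.18)&(d>0)
    P=C[m&(Z>.054)&(Z<.07)];print(n,'pull',P.mean(0),P.min(0),P.max(0))
    P=C[m&(Z>.036)&(Z<.07)][:,:2].astype(np.float32)*1000;print(cv2.minAreaRect(P))
b=cv2.imread('pics/top9.png');cv2.imwrite('pics/t9c.png',cv2.convertScaleAbs(cv2.resize(b[150:270,340:500],None,fx=5,fy=5),alpha=1.5))
E
```

```text
True
t 30.5833 eef [ 0.5075 -0.2596  0.0511] F [ 2.2783 -0.127   0.6788] w 0.00039529719160503514
go [0.45, -0.0, 0.3] psi 0.0 maxdq 0.9262343571344682 q7 -0.2339377043034297
t 32.825 eef [ 0.4501 -0.0011  0.2991] F [ 0.1202 -0.7873  0.2109] w 6.4567499095818e-05
top pull [ 0.4924 -0.2591  0.0595] [ 0.4866 -0.2853  0.0548] [ 0.4978 -0.2369  0.0645]
((560.5795288085938, -257.70648193359375), (200.21450805664062, 93.20963287353516), 2.6027040481567383)
scene pull [ 0.4933 -0.2585  0.0574] [ 0.4822 -0.2817  0.054 ] [ 0.5014 -0.236   0.0616]
((560.0894165039062, -256.169189453125), (206.9358673095703, 98.2690658569336), 1.8975540399551392)
```

View pics/t9c.png

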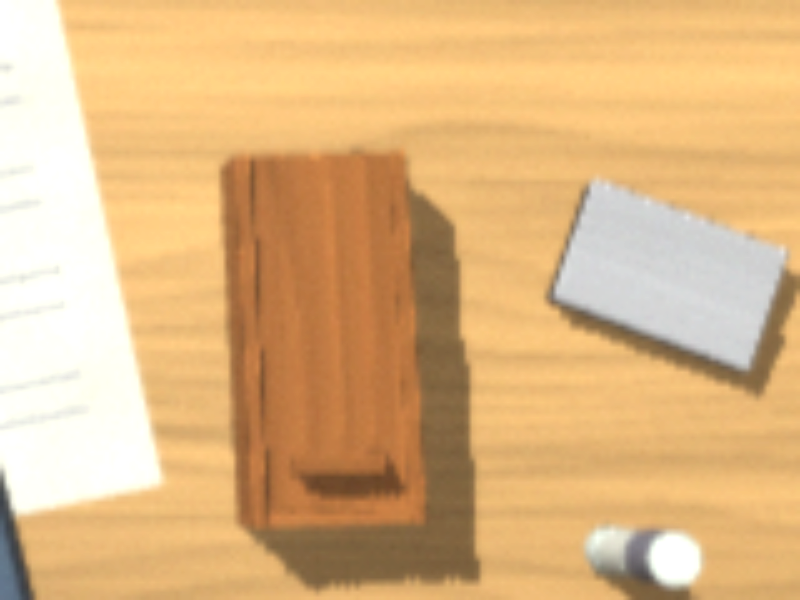

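View pics/scene9.png

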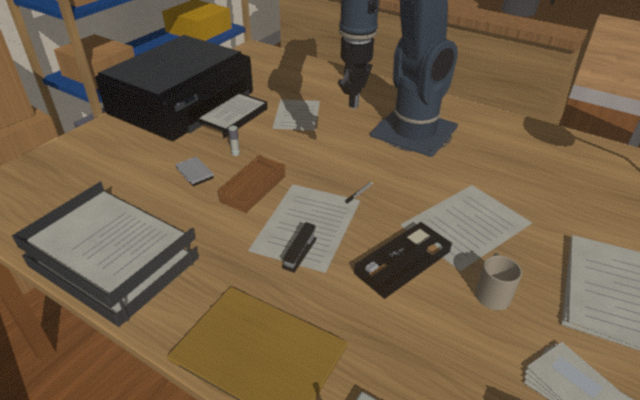

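```bash
python3 -c "
from h import *
arm.job_done()"
```

```text
the job is handed in; nothing more can be done
```

The stamp is in the front compartment with its label up and the cover is shut. I handed the job in at about 33 s of the 69 s allowed; the hand-in gave no verdict.

**What I did:** I pushed the cover back about 0.10 m, then lifted the stamp out of the groove by its ends. I set it on the desk and regrasped it by its long sides. I then lowered it across the front compartment until it touched the floor, let go, and pushed the cover shut.

**Last checks:**
- **Stamp:** it touched down within 1 mm of the expected height. Before the cover closed, the picture showed it flat and across the box. Its top measured 33 mm above the desk, against 32 mm expected. I could not see it once the cover was shut.
- **Cover:** it hit the stop twice at the same place. The top view put the pull strip at x = 0.4924 m, against 0.4926 m when fully shut. The fingertip stopped about 2 mm further forward than I had calculated, which is within calibration error.
- **Other things:** in the last picture, the other things on the desk look where they were; I did not measure them. The arm is clear of everything.

No check failed.

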